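Hold the slide box open beside its white reference card

TASK

I want to photograph the slides in the brown wooden box, with the white reference card in the picture. First take the card out of its grey stand, turn it round and set it fully home in the slot again, about where it stood, with its white face towards your side of the desk, and let go of it. Then raise the box's lid by its brass pull to 60 degrees from shut and finish while still holding it there, quite still, because the lid falls shut if you let go; leave everything else on the desk where it is.

Things in the scene. Friction and masses are not known exactly. Their poses are not given: they have to be found in the camera images.
- card_stand: Grey plastic stand fixed to the desk: base 70 (x) x 100 (y) x 6 mm, slot along its own y between two rails 60 mm long, open at both ends. Origin: centre of the underside, on the desk. Its own -x faces the robot's side of the desk, a little to the right (yaw 0.42 to 0.62 rad).
- slot_floor (a point): Centre of the slot's floor, 6 mm above the desk; axes as the stand's. The slot is 12 mm wide up to 28 mm above the desk, then a flared mouth, about 19 mm wide, ends 35 mm above the desk.
- card: Stiff card 8 mm thick (own x), 80 mm wide (own y), 105 mm high (own z), about 50 g, standing upright and loose in the slot. Origin: centre of its bottom edge. Its -x face is plain black, its +x face white with three grey patches; at the start black looks to the robot's side. Pinch its top edge across the thickness, from above.
- card_white (a point): Centre of the card's white face: 4 mm along the card's own +x and 52.5 mm above its bottom edge.
- slide_box: Brown wooden slide box, 89 (x) x 99 (y) x 32 mm with its lid, fixed to the desk. Origin: centre of the underside. Its own -x is the front, towards the robot (yaw within 0.35 rad); lid hinged along y at the back. Slides lie inside.
- slide_box_lid (a joint): Lid angle in rad, 0 shut, grows as it opens (60 degrees = 1.047); stops at 1.83. Almost free hinge, no spring: falls shut by its weight (under 0.2 kg) when let go below about 1.5 rad.
- lid_hinge (a point): Point on the hinge axis at mid width, at the box's back: 45 mm behind the box's origin, 26 mm above the desk; axes as the box's. (A tall fixed microscope stands to the left of the work, its eyepieces near x 0.42, y 0.24 m, over 0.3 m high: swing past it close to the base.)
- lid_pull (a point): Middle of the bail's bar. Lid shut: 29 mm above the desk, 125 mm in front of the hinge axis and 3 mm above it; it swings about the hinge with the lid. At 60 degrees: 60 mm in front of the hinge and 110 mm above it. Pinch the bar across, from above, one finger in the gap; open no more than about 35 mm, or that finger lands on the box. The bar can turn between the fingers.
- bail: The lid's pull, part of the lid: a round brass bar 10 mm thick, 50 mm long, parallel to the hinge (own y), carried by two 6 mm side arms 60 mm apart so that its centre is 36 mm in front of the lid's front edge; open gap of 31 mm between bar and box. Origin: on the hinge axis; own x points from bar to hinge, own z is the lid's upward normal.
- usb_stick: Bystander, loose, not to be moved: black USB stick with a metal plug, 17x49x8 mm, lying. Origin: centre of the underside.
- tape_roll: Bystander, loose, not to be moved: roll of yellowish tape, 60 mm across, 15 mm high, lying flat. Origin: centre of the underside.
- glass_dish: Bystander, loose, not to be moved: small shallow clear dish, 40 mm across, 6 mm high. Origin: centre of the underside.
- objective_can_2: Bystander, loose, not to be moved: amber can with black lid, 40 mm across, 42 mm high, standing. Origin: centre of the underside.
- oil_bottle: Bystander, loose, not to be moved: small white dropper bottle with black top, 29 mm across, 76 mm high, standing. Origin: centre of the underside.
- lens_brush: Bystander, loose, not to be moved: wooden lens brush, 15x129x7 mm, lying. Origin: centre of the underside.
Mind the look-alikes: they are no part of the job. Leave any orange look-alike of the card alone.

How it is judged:
On the way, in this order (a step that is already met when the one before it is completed fails the run):
1. the card is out of the slot, above the stand (z of card in the frame of slot_floor above 0.035 m), for 0.1 s.
2. the card stands fully home in the slot, white face to the robot's side, let go, lid still shut (x of card_white in the frame of card_stand below 0 m and angle between the x axis of card and the x axis of card_stand, either way round below 0.2 rad and angle between card's own z axis and vertical below 0.25 rad and z of card in the frame of slot_floor between -0.003 and 0.004 m and y of card in the frame of slot_floor between -0.02 and 0.02 m and x of card in the frame of slot_floor between -0.005 and 0.005 m and contact force between card and the arm below 0.05 N and contact force between card and the fingers below 0.05 N and value of joint slide_box_lid below 0.1 rad), for 0.2 s.
3. the lid is held at 60 degrees (value of joint slide_box_lid between 0.9425 and 1.1519 rad and contact force between the fingers and bail above 0.1 N and velocity of joint slide_box_lid between -0.1 and 0.1 rad/s), for 0.5 s.
At the end, for the whole second after the job is handed in: The lid is held still (under 0.1 rad/s) by its pull in the fingers at 60 degrees +-6; the card stands let go in the slot, white face to the robot's side, within 4 mm of the slot floor, upright within 0.25 and square within 0.2 rad, within 20 mm of the slot's middle lengthways (all of step 3 and x of card_white in the frame of card_stand below 0 m and angle between the x axis of card and the x axis of card_stand, either way round below 0.2 rad and angle between card's own z axis and vertical below 0.25 rad and z of card in the frame of slot_floor between -0.003 and 0.004 m and y of card in the frame of slot_floor between -0.02 and 0.02 m and x of card in the frame of slot_floor between -0.005 and 0.005 m and contact force between card and the arm below 0.05 N and contact force between card and the fingers below 0.05 N); the arm keeps its last pose, push and grip.
It fails at once if a bystander was moved by more than 30 mm (distance of any of usb_stick, tape_roll, glass_dish, objective_can_2, oil_bottle, lens_brush from where it was at the start of the episode above 0.03 m).
It also fails if it takes over 72 s, if anything falls off the work surface, if the arm or the gripper's body presses on something with over 40 N, if the wrist force passes 120 N, or if a joint passes its speed limit or range.

ROBOT

A 6-joint arm with a two-finger parallel gripper is mounted at the origin on a cart in front of the work surface, level with it; the furniture and walls round the work are solid. World frame = base frame: x ahead of the robot, y to its left, z up, the work surface at z = 0. Lengths are in m, angles in rad, forces in N, time in s.
With the tool pointing down it reaches from about 0.325 to 0.85 m from the base axis. Payload 4.4 kg.
Tool frame: the origin (TCP) lies on the centre line of the jaws, within the pads' length; the fingertips stand 19 mm ahead of it and the grasp point (between the pads) is the TCP; z points along the fingers, y is the line along which they close (so a half turn about z gives the same grasp; the last joint's range is limited). The gripper opens to 94 mm and grips with 3 to 60 N. Pads are 16 mm wide; open, the fingers measure 119 mm over their backs; the gripper's body (75 mm by 177 mm) begins 78 mm behind the grasp point.
Start: joints at [-1.363, 0.207, 1.542, -0, 1.393, -0.15], TCP at [0.202, -0.538, 0.224] pointing down, gripper open.
Joint ranges: [-2.73, 2.73], [-0.86, 2.22], [0.23, 2.46], [-1.11, 4.25], [0.08, 2.63], [-2.82, 2.82]. Speed limits (rad/s): [2.79, 2.79, 3.14, 3.14, 3.14, 3.14].

INTERFACE

Orientations are given as a rotation vector (axis times angle).
In Python, from rig import r gives the robot as it stands.
- The arm moves only by the tool drive_tool, never from a script. Its argument "motion" is text: rows parted by semicolons, each of 7 numbers parted by spaces: the finger opening in mm, from 0 to 94, then the shift along the tool's x, y, z in mm, then the turn, a rotation vector about the tool's x, y, z in rad. In form: claw tx ty tz rx ry rz; .... A call has 1 to 5 rows; each row shifts and turns the commanded pose from where the row before left it, along the tool's axes as they then stand; what a row does not reach is not made up. A row lasts 1/10 s, in which the tool goes at most 50 mm and 8.59 degrees, less where a joint would pass 70% of its speed; a pose out of reach is approached as far as the arm can. A call is refused whole if a number of a shift passes 50 or a number of a turn 0.15, either way. A call with a gripper value outside its range is refused whole. The fingers move at their own pace and stop on an object; "grip_force" is the grip in N (left out, the last holds). Time passes only in rows, so rows that do not move let the fingers close. It gives the time, the measured TCP pose, the force, the opening and the grip force at its end, in the units of the state.
- r.state(): the state, without advancing time (a new reading comes with each control period).
- r.snapshot(name): name is "scene" or "top" or "wrist"; returns a dict with "img" (384x512x3 uint8, red, green, blue), "fovy" (degrees; the focal length in pixels is half the picture's height over the tangent of half this angle, whatever the lens; pixels are square), "cx", "cy" (the principal point, pixels), "R" (3x3) and "t" (3): a world point X has camera coordinates R X + t; the wrist camera has in their place "mount" (4x4, takes a point from camera to tool coordinates, whose origin is the TCP and whose axes are the flange's). Camera axes: x right, y down, z forward; pixel columns grow to the right and rows downward; lengths in m; the calibration is good to about 2 mm. A picture is of the moment at which its call begins: read the wrist's pose just before it. There is no depth.
- r.close_job(): hands the job in; it is judged then, once.
Trained networks look in a picture, given as the dict that the camera call returned (one of the last four; its "shot" number tells which), for a name from the list of things; names that differ only in an ending like _2 or _b are one class to them, and where a whole thing is asked for, a point or a joint stands for the part that bears it (a point fixed in the world has none). Each returns a list of dicts, best first, with "confidence" (0 to 1); they miss things now and then, are a little off and sometimes report something else, mostly with a low value. They report only what shows in the picture. A call takes as long as a camera call. They do not tell look-alikes from the thing itself.
- r.boxes_of(picture, thing): "centre" ([column, row] in pixels, amid what is visible of it).
- r.masks_of(picture, thing): "mask" (384x512 bool, what is visible of it) and "centre" ([column, row] in pixels, amid what is visible of it).
The state is a dict: "time_s": time; "qpos": joint angles; "joint_vel": joint speeds; "effort": joint torques, N m; "ee_pos": TCP position; "eef_rot": TCP orientation; "force": force on the tool from outside, world axes, zero at the start; "moment": the same for the moment, N m; "width": finger opening in m; "gripper_force": force on a finger pad.
Only numpy, scipy, OpenCV 4.12 (cv2) and the standard library are available. Lean on these libraries where they do the work, as an engineer would, in place of code of your own. Each camera call takes 0.05 s, during which the arm holds its last target. There are 200 camera calls.

## Working session

There is one attempt and no reset: what is moved stays moved. The work goes in short steps, Python scripts to look and compute and a tool call to move; the robot and the scene stay as the last step left them, time stands still between calls to the robot, and variables do not carry over. Pictures are saved under pics/ and viewed, at most 10 in all, crops included, and the job is handed in when it is done.

Besides the shell and the picture viewer there is one more tool, called after "Request:" by a JSON object that holds its "api" and its "payload". drive_tool: Moves the arm, as the interface text tells. Its arguments: {"type":"object","properties":{"motion":{"type":"string"},"grip_force":{"type":"number"}},"required":["motion"]}

```bash
ls; mkdir -p pics
cat > h.py <<'E'
import numpy as np, cv2
from rig import r
from scipy.spatial.transform import Rotation as Ro
def cam(p,st=None):
    h,w=p["img"].shape[:2]; f=h/2/np.tan(np.radians(p["fovy"])/2)
    if "R" in p and p["R"] is not None: R=np.array(p["R"]);t=np.array(p["t"])
    else:
        M=np.eye(4);M[:3,:3]=Ro.from_rotvec(st["eef_rot"]).as_matrix();M[:3,3]=st["ee_pos"]
        W=np.linalg.inv(M@np.array(p["mount"])); R=W[:3,:3];t=W[:3,3]
    return f,p["cx"],p["cy"],R,t
def proj(c,X):
    f,cx,cy,R,t=c; x=R@np.array(X)+t; return np.array([cx+f*x[0]/x[2],cy+f*x[1]/x[2]])
def ray(c,uv):
    f,cx,cy,R,t=c; d=R.T@np.array([(uv[0]-cx)/f,(uv[1]-cy)/f,1]); return -R.T@t,d/np.linalg.norm(d)
def atz(c,uv,z):
    o,d=ray(c,uv); return o+d*(z-o[2])/d[2]
def tri(rays):
    A=0;b=0
    for o,d in rays:
        P=np.eye(3)-np.outer(d,d);A=A+P;b=b+P@o
    X=np.linalg.solve(A,b); return X,[np.linalg.norm(np.cross(X-o,d)) for o,d in rays]
def save(n,img): cv2.imwrite("pics/"+n+".png",cv2.cvtColor(img,cv2.COLOR_RGB2BGR))
E
python3 - <<'E'
from h import *
P=[]
for n in("scene","top"):
    p=r.snapshot(n);P.append(p["img"]);c=cam(p);print(n,p["fovy"],(-c[3].T@c[4]).round(3))
    np.save(n+".npy",p,allow_pickle=True)
    for t in("card","card_stand","slide_box","bail","oil_bottle","objective_can_2","lens_brush","tape_roll","usb_stick","glass_dish"):
        for b in r.boxes_of(p,t)[:3]: print(t,round(b["confidence"],2),np.round(b["centre"]),atz(c,b["centre"],0.02).round(3))
save("a",cv2.resize(np.vstack(P),(800,1200))[:600]);save("b",cv2.resize(P[1],(800,600)))
print(r.state())
E
```

```text
pics
scene 49.89645404179321 [0.063 0.406 0.506]
card 0.74 [243. 164.] [ 0.611 -0.392  0.02 ]
card 0.58 [288. 179.] [ 0.475 -0.391  0.02 ]
card_stand 0.76 [245. 183.] [ 0.55  -0.314  0.02 ]
slide_box 0.55 [162. 254.] [ 0.522 -0.005  0.02 ]
bail 0.94 [181. 265.] [ 0.472 -0.     0.02 ]
oil_bottle 0.47 [273. 151.] [ 0.589 -0.511  0.02 ]
objective_can_2 0.66 [299. 156.] [ 0.516 -0.525  0.02 ]
lens_brush 0.66 [270. 237.] [ 0.386 -0.164  0.02 ]
tape_roll 0.8 [224. 222.] [ 0.49  -0.152  0.02 ]
usb_stick 0.71 [253. 233.] [ 0.422 -0.155  0.02 ]
glass_dish 0.52 [191. 207.] [ 0.586 -0.157  0.02 ]
glass_dish 0.18 [244. 166.] [ 0.602 -0.385  0.02 ]
top 49.150857918150045 [ 0.438 -0.24   0.975]
card 0.69 [288. 212.] [ 0.445 -0.329  0.02 ]
card_stand 0.95 [291. 162.] [ 0.559 -0.337  0.02 ]
slide_box 0.86 [154. 176.] [ 0.526 -0.023  0.02 ]
bail 0.68 [139. 204.] [0.462 0.008 0.02 ]
oil_bottle 0.49 [357. 163.] [ 0.56  -0.489  0.02 ]
objective_can_2 0.51 [354. 189.] [ 0.499 -0.48   0.02 ]
lens_brush 0.7 [291. 162.] [ 0.561 -0.336  0.02 ]
lens_brush 0.59 [223. 236.] [ 0.39  -0.183  0.02 ]
tape_roll 0.79
[... 178 characters left out ...]
0.02 ]
{'time_s': 1.1, 'qpos': array([-1.36245700e+00,  2.06586242e-01,  1.54147946e+00,  2.12489054e-05,
        1.39349542e+00, -1.50504548e-01]), 'joint_vel': array([ 5.57150547e-04,  8.55376595e-04,  2.64648239e-03,  2.34705823e-04,
       -9.89729166e-05, -3.84879800e-04]), 'effort': array([-8.03436797e-04, -3.70898938e+01, -2.81766933e+01,  6.98444573e-02,
        2.75323953e-02,  1.36978258e-05]), 'ee_pos': array([ 0.20193197, -0.53839229,  0.22446426]), 'eef_rot': array([3.09113135e+00, 5.60639884e-01, 3.42729540e-05]), 'force': array([-0.55887437,  0.24708214, -0.31629826]), 'moment': array([-0.01186443,  0.03497164, -0.04079699]), 'gripper_force': 0.0, 'width': 0.09427808035111358}
```

View pics/a.png

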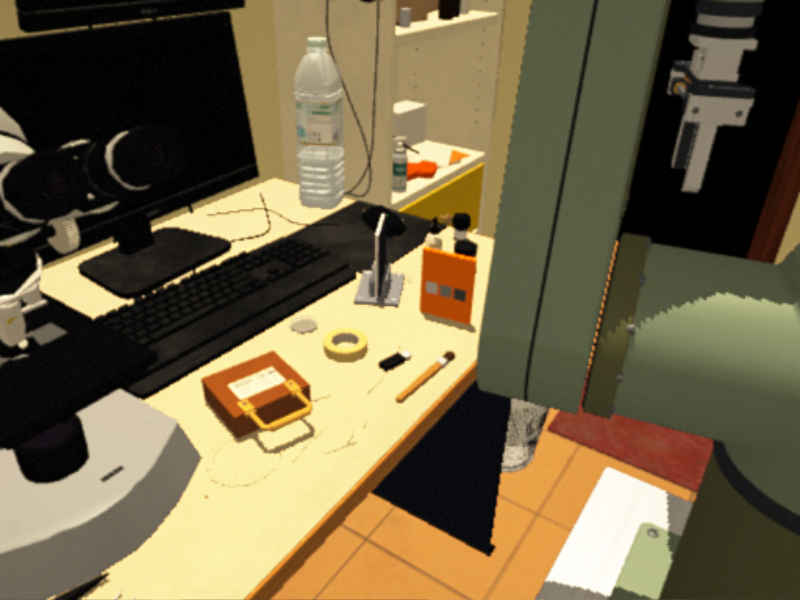

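View pics/b.png

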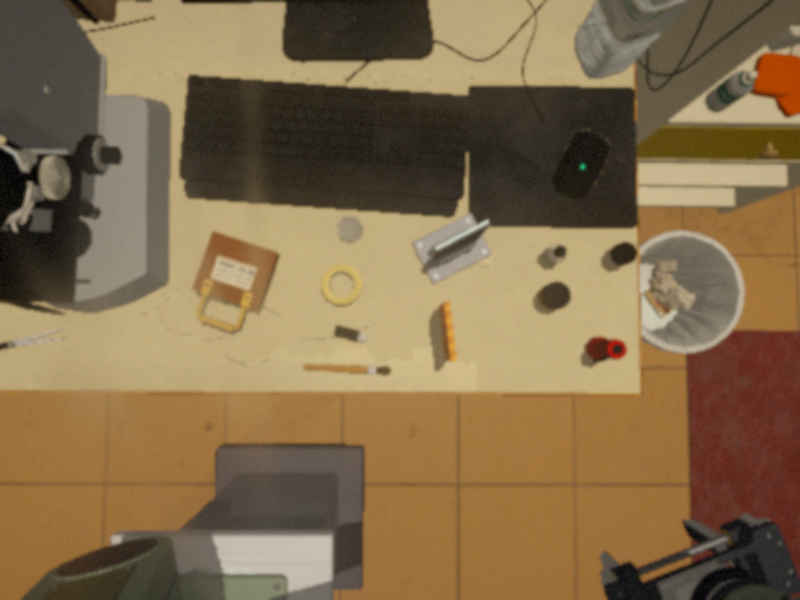

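Card candidates in 512×384 pixels: the orange panel at top (288,212) / scene (288,179) is the look-alike. The black/white card in the grey stand at top (292,158) / scene (243,160) is the one I want. In the 800×600 top view, the box is near (238,270) and its brass bail near (222,310). I'll move above the stand and look from close by.

Request:
{"api": "drive_tool", "payload": {"motion": "94 30 -5 -8 0 0 0;94 41 -6 -8 0 0 0;94 41 -6 -8 0 0 0;94 41 -6 -8 0 0 0;94 41 -6 -8 0 0 0"}}

```text
time_s: 1.6
ee_pos: [0.3746, -0.4422, 0.2649]
eef_rot: [3.091, 0.56, 0.0]
force: [-0.2, -0.5, 0.2]
width: 0.094
gripper_force: 0.0
```

Request:
{"api": "drive_tool", "payload": {"motion": "94 41 -6 -8 0 0 0;94 41 -6 -8 0 0 0;94 41 -6 -8 0 0 0;94 41 -6 0 0 0 0;94 41 -6 0 0 0 0"}}

```text
time_s: 2.1
ee_pos: [0.5564, -0.3421, 0.289]
eef_rot: [3.09, 0.561, 0.001]
force: [0.9, -0.7, 0.6]
width: 0.0937
gripper_force: 0.0
```

Request:
{"api": "drive_tool", "payload": {"motion": "94 0 0 0 0 0 -0.143;94 0 0 0 0 0 -0.143;94 0 0 0 0 0 -0.143;94 0 0 0 0 0 -0.143;94 0 0 0 0 0 -0.143"}}

```text
time_s: 2.6
ee_pos: [0.5548, -0.3429, 0.2883]
eef_rot: [-2.694, -1.615, 0.0]
force: [0.3, 0.6, -0.4]
width: 0.0941
gripper_force: 0.0
```

Request:
{"api": "drive_tool", "payload": {"motion": "94 0 0 0 0 0 -0.143;94 0 0 0 0 0 -0.143;94 0 0 0 0 0 -0.143;94 0 0 0 0 0 -0.143;94 0 0 0 0 0 -0.143"}}

```text
time_s: 3.1
ee_pos: [0.5548, -0.343, 0.2883]
eef_rot: [-1.959, -2.456, -0.0]
force: [-0.7, 0.3, -0.1]
width: 0.0943
gripper_force: 0.0
```

Request:
{"api": "drive_tool", "payload": {"motion": "94 0 0 0 0 0 -0.143;94 0 0 0 0 0 -0.143;94 0 0 0 0 0 0"}}

```text
time_s: 3.4
ee_pos: [0.5548, -0.343, 0.2883]
eef_rot: [-1.598, -2.705, -0.0]
force: [0.3, 0.1, -0.4]
width: 0.0937
gripper_force: 0.0
```

Run:
```python
from h import *
st=r.state();p=r.snapshot("wrist");c=cam(p,st)
print(st["ee_pos"],st["eef_rot"],st["qpos"].round(2),np.round(p["mount"],3))
pickle=np.save("w1.npy",dict(p=p,st=st),allow_pickle=True)
for t in("card","card_stand"):
    for b in r.masks_of(p,t)[:3]:
        print(t,b["confidence"],np.round(b["centre"]),atz(c,b["centre"],0.006).round(3),atz(c,b["centre"],0.111).round(3))
save("w1",cv2.resize(p["img"],(800,600)))
for X in((.559,-.337,.006),(.559,-.337,.111)):print(proj(c,X))
```

```text
[ 0.55475548 -0.3430148   0.2883174 ] [-1.59764283e+00 -2.70478937e+00 -5.21766914e-05] [-0.69  0.33  1.25  0.    1.56 -1.19] [[-0.001 -0.968 -0.249  0.074]
 [ 1.    -0.001 -0.    -0.   ]
 [ 0.    -0.249  0.968 -0.159]
 [ 0.     0.     0.     1.   ]]
card 0.83 [266. 182.] [ 0.583 -0.354  0.006] [ 0.568 -0.336  0.111]
card 0.69 [189. 122.] [ 0.43  -0.329  0.006] [ 0.451 -0.317  0.111]
card_stand 0.72 [202.  24.] [ 0.386 -0.196  0.006] [ 0.418 -0.216  0.111]
[258.49446304 166.04924576]
[259.77461226 179.21525233]
```

View pics/w1.png

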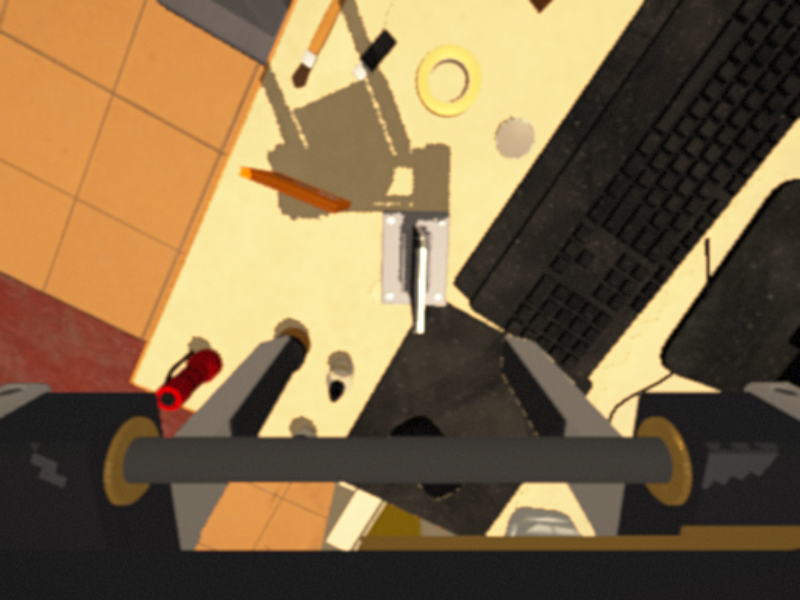

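The choice is confirmed: the grey stand's base spans about (383–448, 212–305) in this 800×600 view, and the upright black/white card's top edge runs from about (424,238) to (420,332). The orange panel at (295,190) is the look-alike. Now an enlarged crop to get corner pixels.

Run:
```python
from h import *
d=np.load("w1.npy",allow_pickle=True).item();im=d["p"]["img"][128:218,235:300]
save("w1c",cv2.resize(im,None,fx=6.6,fy=6.6,interpolation=cv2.INTER_CUBIC))
```

```text
(no output)
```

View pics/w1c.png

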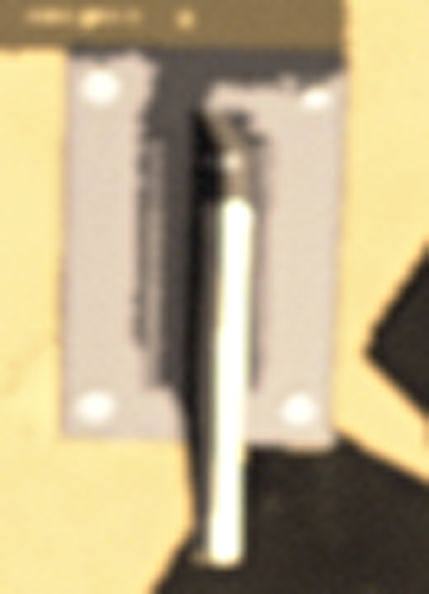

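Run:
```python
from h import *
d=np.load("w1.npy",allow_pickle=True).item();c=cam(d["p"],d["st"])
w=lambda x,y,z:atz(c,(235+x/6.6,128+y/6.6),z)
B=[w(68,48,.006),w(348,48,.006),w(335,443,.006),w(62,437,.006)]
print(np.round(B,4),"ctr",np.mean(B,0).round(4))
for a,b in((0,1),(1,2),(2,3),(3,0)):
    v=B[b]-B[a];print(np.linalg.norm(v).round(4),np.arctan2(v[1],v[0]).round(3))
a,b=w(238,200,.111),w(225,562,.111);v=a-b
print("card",a,b,(a+b)/2,np.linalg.norm(v),np.arctan2(v[1],v[0]))
# second view: top camera
p=np.load("top.npy",allow_pickle=True).item();ct=cam(p)
for b_ in r.masks_of(r.snapshot("top"),"card_stand")[:1]:
    print("mask",b_["centre"],atz(ct,b_["centre"],.006))
T=[(489,221),(424,267)]
for z in(.10,.111,.12):print([atz(ct,(u*.64,v*.64),z).round(3) for u,v in T])
im=p["img"][125:190,250:325]
save("t1c",cv2.resize(im,None,fx=8,fy=8,interpolation=cv2.INTER_CUBIC))
```

```text
[[ 0.5166 -0.3039  0.006 ]
 [ 0.5758 -0.2713  0.006 ]
 [ 0.6232 -0.358   0.006 ]
 [ 0.5614 -0.3902  0.006 ]] ctr [ 0.5693 -0.3309  0.006 ]
0.0676 0.503
0.0989 -1.07
0.0697 -2.661
0.0973 2.05
card [ 0.5583765  -0.30712484  0.111     ] [ 0.59168056 -0.37065506  0.111     ] [ 0.57502853 -0.33888995  0.111     ] 0.07173039070741283 2.0536347541397006
mask [289.5, 161.2] [ 0.5639537  -0.33434703  0.006     ]
[array([ 0.594, -0.375,  0.1  ]), array([ 0.531, -0.287,  0.1  ])]
[array([ 0.592, -0.373,  0.111]), array([ 0.53 , -0.287,  0.111])]
[array([ 0.591, -0.372,  0.12 ]), array([ 0.529, -0.286,  0.12 ])]
```

View pics/t1c.png

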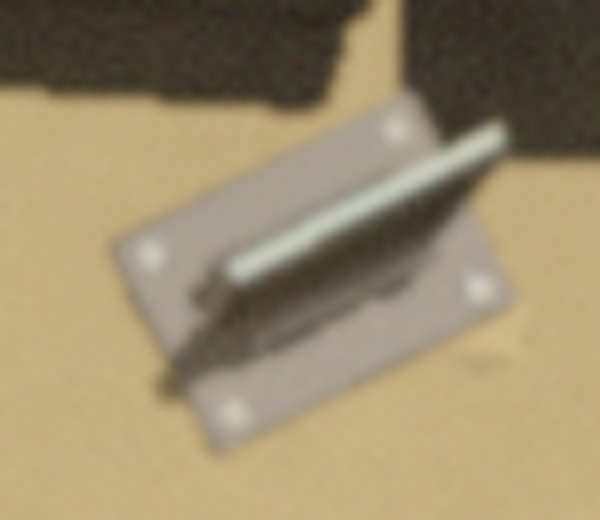

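The wrist crop shows the card's top edge as a white strip, its upper end in shadow. The top-view crop shows the whole edge, from (232,272) to (500,135), and all four base corners.

Run:
```python
from h import *
p=np.load("top.npy",allow_pickle=True).item();ct=cam(p)
d=np.load("w1.npy",allow_pickle=True).item();c=cam(d["p"],d["st"])
q=lambda x,y:(250+x/8,125+y/8)
k=lambda x,y:(235+x/6.6,128+y/6.6)
B=[atz(ct,q(*a),.006) for a in((112,247),(408,90),(512,298),(218,452))]
print(np.round(B,4),np.mean(B,0).round(4))
for i in range(4):
    v=B[(i+1)%4]-B[i];print(np.linalg.norm(v).round(4),np.arctan2(v[1],v[0]).round(3))
a,b=[atz(ct,q(*x),.111) for x in((232,272),(500,135))];v=a-b
print("card",a,b,(a+b)/2,np.linalg.norm(v),np.arctan2(v[1],v[0]))
print("tri right end",tri([ray(ct,q(500,135)),ray(c,k(225,562))]))
```

```text
[[ 0.5758 -0.2749  0.006 ]
 [ 0.623  -0.3612  0.006 ]
 [ 0.5621 -0.3916  0.006 ]
 [ 0.5163 -0.306   0.006 ]] [ 0.5693 -0.3334  0.006 ]
0.0984 -1.071
0.0681 -2.679
0.0971 2.062
0.0672 0.481
card [ 0.55472867 -0.3022766   0.111     ] [ 0.59140671 -0.37209987  0.111     ] [ 0.57306769 -0.33718824  0.111     ] 0.07887056747425848 2.054477127766857
tri right end (array([ 0.59356774, -0.37356838,  0.1007211 ]), [np.float64(0.0003536641331826517), np.float64(0.00035366413318262927)])
```

Request:
{"api": "drive_tool", "payload": {"motion": "40 -3 19 20 0 0 0.015;40 0 0 40 0 0 0;40 0 0 40 0 0 0;40 0 0 30 0 0 0;40 0 0 0 0 0 0", "grip_force": 15}}

```text
time_s: 4.15
ee_pos: [0.5695, -0.3338, 0.1521]
eef_rot: [-1.613, -2.682, -0.002]
force: [0.6, -0.2, -0.1]
width: 0.0577
gripper_force: 0.0
```

Run:
```python
from h import *
st=r.state();p=r.snapshot("wrist");c=cam(p,st);print(st["ee_pos"],st["eef_rot"],st["width"])
im=p["img"].copy()
for X in((.573,-.3365,.111),(.5542,-.3012,.111),(.5918,-.3718,.111)):
    u=proj(c,X);print(u);cv2.circle(im,tuple(int(x) for x in u.round()),2,(255,0,255),-1)
save("w2",cv2.resize(im[60:310,150:390],(768,600*800//600)) if 0 else cv2.resize(im,(800,600)))
```

```text
[ 0.56950614 -0.33382475  0.15211688] [-1.61265874e+00 -2.68225204e+00 -2.22938576e-03] 0.05765098761565881
[257.37176407 224.44630645]
[257.4288815  174.18858918]
[257.31955197 270.38782199]
```

View pics/w2.png

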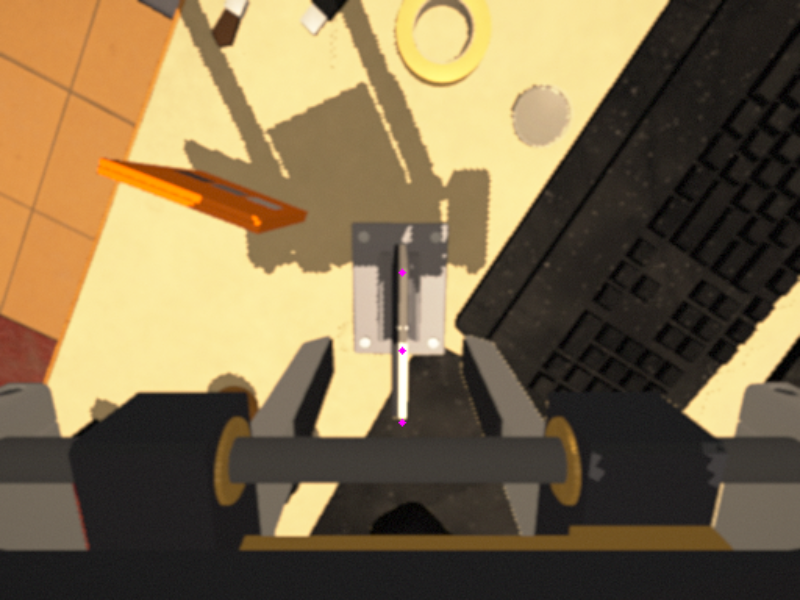

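The predicted points lie right on the card's top edge, from (402,272) to (402,422), centred between the fingers. I'll go down and grip.

Request:
{"api": "drive_tool", "payload": {"motion": "40 -3 1 20 0 0 0;40 0 0 20 0 0 0;40 0 0 14 0 0 0;40 0 0 0 0 0 0;0 0 0 0 0 0 0"}}

```text
time_s: 4.7
ee_pos: [0.5759, -0.3392, 0.1059]
eef_rot: [1.617, 2.691, -0.0]
force: [-0.2, -0.2, -0.3]
width: 0.0351
gripper_force: 0.0
```

Request:
{"api": "drive_tool", "payload": {"motion": "0 0 0 0 0 0 0;0 0 0 0 0 0 0;0 0 0 0 0 0 0;0 0 0 0 0 0 0;0 0 0 0 0 0 0"}}

```text
time_s: 5.2
ee_pos: [0.5752, -0.3391, 0.1051]
eef_rot: [1.617, 2.693, -0.001]
force: [-1.0, -1.0, 2.6]
width: 0.0082
gripper_force: 15.0
```

Gripped: width is 8.2 mm at 15 N. Now lift 65 mm and turn half round.

Request:
{"api": "drive_tool", "payload": {"motion": "0 0 0 -10 0 0 0;0 0 0 -15 0 0 0;0 0 0 -20 0 0 0;0 0 0 -20 0 0 0;0 0 0 0 0 0 0"}}

```text
time_s: 5.7
ee_pos: [0.5776, -0.3403, 0.1748]
eef_rot: [1.613, 2.686, -0.001]
force: [0.4, -0.4, 1.1]
width: 0.0078
gripper_force: 15.0
```

Request:
{"api": "drive_tool", "payload": {"motion": "0 0 0 0 0 0 0.08;0 0 0 0 0 0 0.12;0 0 0 0 0 0 0.148;0 0 0 0 0 0 0.148;0 0 0 0 0 0 0.148"}}

```text
time_s: 6.2
ee_pos: [0.5749, -0.3383, 0.1688]
eef_rot: [-2.392, -2.035, 0.0]
force: [-0.3, 0.3, 0.7]
width: 0.0081
gripper_force: 15.0
```

Request:
{"api": "drive_tool", "payload": {"motion": "0 0 0 0 0 0 0.148;0 0 0 0 0 0 0.148;0 0 0 0 0 0 0.148;0 0 0 0 0 0 0.148;0 0 0 0 0 0 0.148"}}

```text
time_s: 6.7
ee_pos: [0.5749, -0.3383, 0.1688]
eef_rot: [-2.966, -1.032, 0.001]
force: [-0.1, 0.7, -0.4]
width: 0.0077
gripper_force: 15.0
```

Request:
{"api": "drive_tool", "payload": {"motion": "0 0 0 0 0 0 0.148;0 0 0 0 0 0 0.148;0 0 0 0 0 0 0.148;0 0 0 0 0 0 0.148;0 0 0 0 0 0 0.148"}}

```text
time_s: 7.2
ee_pos: [0.5749, -0.3383, 0.1688]
eef_rot: [-3.139, 0.11, 0.001]
force: [-0.2, 0.3, -0.4]
width: 0.0079
gripper_force: 15.0
```

Request:
{"api": "drive_tool", "payload": {"motion": "0 0 0 0 0 0 0.148;0 0 0 0 0 0 0.148;0 0 0 0 0 0 0.148;0 0 0 0 0 0 0.148;0 0 0 0 0 0 0.148"}}

```text
time_s: 7.7
ee_pos: [0.5749, -0.3383, 0.1688]
eef_rot: [-2.887, 1.238, 0.001]
force: [0.3, -0.1, 0.6]
width: 0.008
gripper_force: 15.0
```

Request:
{"api": "drive_tool", "payload": {"motion": "0 0 0 0 0 0 0.1;0 0 0 0 0 0 0.028;0 0 0 0 0 0 0;0 0 0 0 0 0 0"}}

```text
time_s: 8.1
ee_pos: [0.5751, -0.3386, 0.1692]
eef_rot: [-2.807, 1.41, 0.001]
force: [0.4, -0.4, -0.3]
width: 0.0081
gripper_force: 15.0
```

Run:
```python
from h import *
st=r.state();p=r.snapshot("wrist");q=r.snapshot("top");s=r.snapshot("scene")
print(st["ee_pos"],st["eef_rot"],st["width"],2*np.arctan2(st["eef_rot"][1],st["eef_rot"][0]),st["qpos"][5])
np.save("w3.npy",dict(p=p,st=st,q=q),allow_pickle=True)
a=cv2.resize(p["img"][100:300,150:362],(424,400));b=cv2.resize(s["img"][120:240,180:300],(376,376))
b=cv2.copyMakeBorder(b,0,24,0,0,cv2.BORDER_CONSTANT);save("w3",np.hstack([a,b]))
```

```text
[ 0.57506589 -0.3385599   0.16920074] [-2.80734141e+00  1.40985719e+00  5.05752310e-04] 0.008116835141691849 5.352367306514818 1.839949087023843
```

View pics/w3.png

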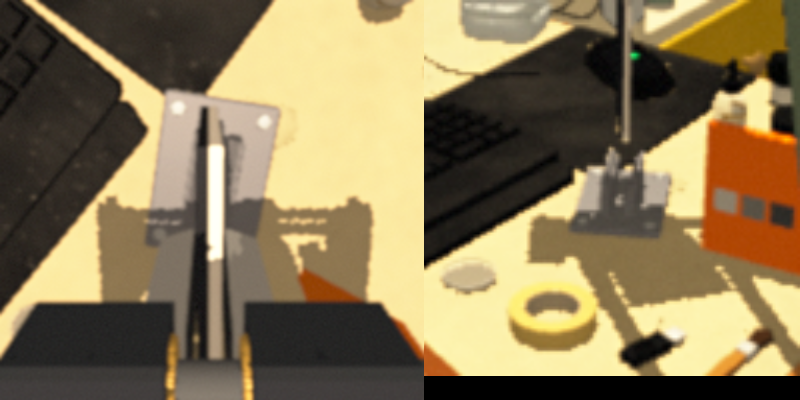

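The card is turned, but the yaw is 0.15 short (−0.93, need −1.08). I'll finish the turn, shift slightly and lower it.

Request:
{"api": "drive_tool", "payload": {"motion": "0 0 0 0 0 0 0.075;0 -5 1 0 0 0 0.075;0 0 0 0 0 0 0;0 0 0 0 0 0 0"}}

```text
time_s: 8.65
ee_pos: [0.5717, -0.335, 0.1695]
eef_rot: [2.694, -1.616, 0.0]
force: [-0.5, -0.2, -0.7]
width: 0.0083
gripper_force: 15.0
```

Request:
{"api": "drive_tool", "payload": {"motion": "0 0 0 12 0 0 0;0 0 0 12 0 0 0;0 0 0 6 0 0 0;0 0 0 0 0 0 0"}}

```text
time_s: 9.05
ee_pos: [0.5703, -0.3341, 0.1367]
eef_rot: [-2.692, 1.618, 0.007]
force: [-0.7, 0.6, -0.4]
width: 0.0081
gripper_force: 15.0
```

Run:
```python
from h import *
st=r.state();p=r.snapshot("wrist");q=r.snapshot("top")
print(st["ee_pos"],st["eef_rot"],st["width"],2*np.arctan2(st["eef_rot"][1],st["eef_rot"][0])-2*np.pi)
d=(st["ee_pos"]-[.5693,-.332,0]);print("stand x,y",d@[.883,.47,0],d@[-.47,.883,0])
c=cam(p,st)
im=cv2.resize(p["img"][90:250,170:340],(640,600),interpolation=cv2.INTER_CUBIC)
save("w4",im)
```

```text
[ 0.5703494  -0.33405936  0.13674442] [-2.69248828  1.61764704  0.00711943] 0.00806103462246633 -1.0820151009400325
stand x,y -4.128059628787743e-05 -0.002311636397376912
```

View pics/w4.png

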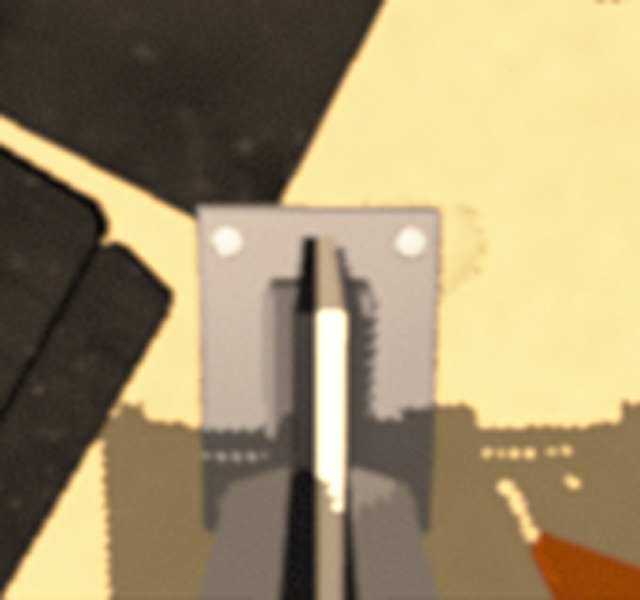

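The card's lower end is over the slot: card bottom at about x 320, rails at 272 and 368, so centre 320. The black face looks away towards the keyboard. I'll go on lowering while watching the force.

Request:
{"api": "drive_tool", "payload": {"motion": "0 0 0 8 0 0 0;0 0 0 8 0 0 0;0 0 0 4 0 0 0;0 0 0 0 0 0 0"}}

```text
time_s: 9.55
ee_pos: [0.5709, -0.3344, 0.1181]
eef_rot: [-2.693, 1.618, 0.004]
force: [-0.1, 0.1, -1.3]
width: 0.0078
gripper_force: 15.0
```

Request:
{"api": "drive_tool", "payload": {"motion": "0 0 0 4 0 0 0;0 0 0 3 0 0 0;0 0 0 3 0 0 0;0 0 0 0 0 0 0"}}

```text
time_s: 9.95
ee_pos: [0.5713, -0.3348, 0.1088]
eef_rot: [-2.693, 1.618, 0.002]
force: [0.2, -0.3, -0.0]
width: 0.0081
gripper_force: 15.0
```

Request:
{"api": "drive_tool", "payload": {"motion": "0 0 0 2 0 0 0;0 0 0 1 0 0 0;0 0 0 0 0 0 0;0 0 0 0.5 0 0 0;0 0 0 0 0 0 0"}}

```text
time_s: 10.45
ee_pos: [0.5717, -0.335, 0.106]
eef_rot: [2.693, -1.618, 0.0]
force: [-1.2, 0.3, -0.9]
width: 0.0081
gripper_force: 15.0
```

Request:
{"api": "drive_tool", "payload": {"motion": "0 0 0 0.5 0 0 0;0 0 0 0 0 0 0;35 0 0 0 0 0 0;35 0 0 0 0 0 0;35 0 0 0 0 0 0"}}

```text
time_s: 10.95
ee_pos: [0.5717, -0.3351, 0.1056]
eef_rot: [2.693, -1.618, 0.0]
force: [0.1, -0.2, -0.9]
width: 0.0285
gripper_force: 0.0
```

Request:
{"api": "drive_tool", "payload": {"motion": "35 0 0 0 0 0 0;35 0 0 -10 0 0 0;35 0 0 -20 0 0 0;35 0 0 -30 0 0 0;35 0 0 -40 0 0 0"}}

```text
time_s: 11.45
ee_pos: [0.5705, -0.3341, 0.2049]
eef_rot: [-2.692, 1.618, 0.007]
force: [0.1, 0.0, 0.1]
width: 0.0351
gripper_force: 0.0
```

Request:
{"api": "drive_tool", "payload": {"motion": "35 0 0 -40 0 0 0;35 0 0 -40 0 0 0;35 0 0 0 0 0 0"}}

```text
time_s: 11.75
ee_pos: [0.5747, -0.3373, 0.2953]
eef_rot: [2.691, -1.617, 0.025]
force: [0.2, 0.1, 1.4]
width: 0.035
gripper_force: 0.0
```

Run:
```python
from h import *
st=r.state();p=r.snapshot("wrist");s=r.snapshot("scene");q=r.snapshot("top")
print(st["ee_pos"],st["eef_rot"],st["qpos"].round(2),st["time_s"])
cw=cam(p,st);cs=cam(s);ct=cam(q)
for n,pp,c in(("w",p,cw),("s",s,cs),("t",q,ct)):
    for t in("bail","slide_box"):
        for b in r.masks_of(pp,t)[:2]:
            print(n,t,round(b["confidence"],2),np.round(b["centre"],1),atz(c,b["centre"],.029).round(4))
a=cv2.resize(p["img"][100:300,150:362],(424,400));b=cv2.resize(s["img"][120:210,200:290],(376,376),interpolation=cv2.INTER_CUBIC)
b=cv2.copyMakeBorder(b,0,24,0,0,cv2.BORDER_CONSTANT)
t=cv2.resize(q["img"][145:225,110:190],(380,380),interpolation=cv2.INTER_CUBIC)
u=cv2.resize(q["img"][120:195,250:325],(420,420),interpolation=cv2.INTER_CUBIC)
np.save("q.npy",dict(q=q,s=s,p=p,st=st),allow_pickle=True)
save("w5",cv2.resize(np.vstack([np.hstack([a,b]),np.hstack([cv2.copyMakeBorder(t,0,40,0,0,cv2.BORDER_CONSTANT),u])]),(584,600)) if 0 else np.hstack([b[:400],u[:400,:]]))
```

```text
[ 0.57474324 -0.33729485  0.29525804] [ 2.69119343 -1.61696     0.02517266] [-0.66  0.35  1.22  0.    1.56  1.99] 11.75
w slide_box 0.87 [219.4 329.1] [ 0.4939 -0.046   0.029 ]
s bail 0.73 [186.6 266. ] [0.4558 0.0031 0.029 ]
s bail 0.72 [252.6 227.4] [ 0.4261 -0.16    0.029 ]
s slide_box 0.88 [161.4 251.6] [ 5.194e-01 -3.000e-04  2.900e-02]
t bail 0.81 [142.2 204.7] [ 0.4596 -0.0018  0.029 ]
t slide_box 0.89 [155.  176.4] [ 0.5235 -0.0287  0.029 ]
```

View pics/w5.png

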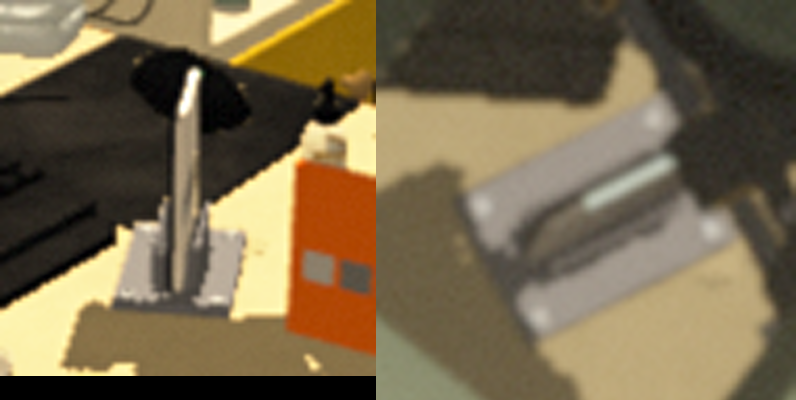

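The card stands in the slot with its top edge upright, and the stand and orange panel have not moved. Next I'll measure the box yaw and the bail from the top and scene views.

Run:
```python
from h import *
d=np.load("q.npy",allow_pickle=True).item()
q=r.snapshot("top");s=r.snapshot("scene");ct=cam(q);cs=cam(s)
for t,z in(("slide_box",.032),("bail",.029)):
    m=r.masks_of(q,t)[0]["mask"].astype(np.uint8)
    P=np.argwhere(m)[:,::-1]
    W=np.array([atz(ct,u,z)[:2] for u in P]).astype(np.float32)*1000
    print(t,len(W),cv2.minAreaRect(W),W.mean(0))
    np.save(t+"_W.npy",W)
def hs(im,c): 
    h=cv2.cvtColor(im,cv2.COLOR_RGB2HSV);return h
h=hs(q["img"],0)
# bar fit: project model of bail, show line from wood rectangle corners
m=r.masks_of(q,"slide_box")[0]["mask"].astype(np.uint8)
m2=cv2.morphologyEx(m,cv2.MORPH_OPEN,np.ones((13,13),np.uint8))
W=np.array([atz(ct,u,.032)[:2] for u in np.argwhere(m2)[:,::-1]]).astype(np.float32)*1000
print("body",cv2.minAreaRect(W),cv2.boxPoints(cv2.minAreaRect(W)))
```

```text
slide_box 1997 ((510.45489501953125, -15.139236450195312), (104.54625701904297, 128.6661376953125), 72.02535247802734) [523.3799   -19.335554]
bail 227 ((478.5571594238281, -1.2321739196777344), (69.75331115722656, 57.960205078125), 72.72920227050781) [4.7510980e+02 4.5156062e-01]
body ((528.1489868164062, -20.814544677734375), (103.95329284667969, 92.0250015258789), 72.73307037353516) [[468.7823   -56.791122]
 [556.6599   -84.10632 ]
 [587.5157    15.162033]
 [499.63806   42.477234]]
```

Request:
{"api": "drive_tool", "payload": {"motion": "35 -25 -5 0 0 0 0;35 -40 -6 10 0 0 0;35 -40 -6 10 0 0 0;35 -40 -6 10 0 0 0;35 -40 -6 10 0 0 0"}}

```text
time_s: 12.95
ee_pos: [0.5098, -0.1567, 0.2453]
eef_rot: [-2.692, 1.619, -0.001]
force: [0.6, -0.8, 0.4]
width: 0.0353
gripper_force: 0.0
```

Request:
{"api": "drive_tool", "payload": {"motion": "35 -40 -6 10 0 0 0;35 -40 -6 10 0 0 0;35 -40 -6 10 0 0 0;35 -40 -6 10 0 0 0;35 -14 0 10 0 0 0"}}

```text
time_s: 13.45
ee_pos: [0.4487, 0.0096, 0.1952]
eef_rot: [-2.695, 1.614, 0.0]
force: [0.4, -0.7, -0.1]
width: 0.0352
gripper_force: 0.0
```

Request:
{"api": "drive_tool", "payload": {"motion": "35 0 0 0 0 0 -0.147;35 0 0 0 0 0 -0.147;35 0 0 0 0 0 -0.147;35 0 0 0 0 0 -0.147;35 0 0 0 0 0 -0.147"}}

```text
time_s: 13.95
ee_pos: [0.4504, 0.0062, 0.1956]
eef_rot: [3.095, -0.534, 0.001]
force: [0.3, 0.1, -0.2]
width: 0.0351
gripper_force: 0.0
```

Request:
{"api": "drive_tool", "payload": {"motion": "35 0 0 0 0 0 -0.147;35 0 0 0 0 0 -0.147;35 0 0 0 0 0 -0.147;35 0 0 0 0 0 -0.147;35 0 0 0 0 0 -0.147"}}

```text
time_s: 14.45
ee_pos: [0.4504, 0.0061, 0.1956]
eef_rot: [3.08, 0.614, 0.001]
force: [-0.9, 0.4, -0.2]
width: 0.0356
gripper_force: 0.0
```

Request:
{"api": "drive_tool", "payload": {"motion": "35 0 0 0 0 0 -0.147;35 0 0 0 0 0 -0.147;35 0 0 0 0 0 -0.147;35 0 0 0 0 0 -0.147;35 0 0 0 0 0 -0.147"}}

```text
time_s: 14.95
ee_pos: [0.4504, 0.0061, 0.1956]
eef_rot: [2.654, 1.679, 0.0]
force: [0.0, -0.1, -0.3]
width: 0.0348
gripper_force: 0.0
```

Request:
{"api": "drive_tool", "payload": {"motion": "35 0 0 0 0 0 -0.147;35 0 0 0 0 0 0;35 0 0 0 0 0 0"}}

```text
time_s: 15.25
ee_pos: [0.4502, 0.0064, 0.1955]
eef_rot: [2.532, 1.859, 0.0]
force: [-0.4, 0.9, -1.2]
width: 0.0351
gripper_force: 0.0
```

Run:
```python
from h import *
st=r.state();p=r.snapshot("wrist");s=r.snapshot("scene");c=cam(p,st)
print(st["ee_pos"],st["eef_rot"],2*np.arctan2(st["eef_rot"][1],st["eef_rot"][0]),st["qpos"].round(2),st["time_s"])
np.save("w6.npy",dict(p=p,st=st,s=s),allow_pickle=True)
for t in("bail","slide_box"):
    for b in r.masks_of(p,t)[:2]:print(t,round(b["confidence"],2),np.round(b["centre"]),atz(c,b["centre"],.029).round(4))
# scene: card tops/white share
im=p["img"].copy()
y=-.301;ex=np.array([np.cos(y),np.sin(y),0]);ey=np.array([-np.sin(y),np.cos(y),0]);C=np.array([.4535,.004,.029])
for k in(-25,0,25):
    u=proj(c,C+ey*k/1000);print(k,u.round(1));cv2.circle(im,tuple(int(v) for v in u.round()),1,(255,0,255),-1)
A=cv2.resize(im[60:330,130:400],(540,540),interpolation=cv2.INTER_CUBIC)
B=cv2.resize(s["img"][125:195,210:270],(257,300),interpolation=cv2.INTER_CUBIC);B=cv2.copyMakeBorder(B,0,240,0,0,cv2.BORDER_CONSTANT)
save("w6",np.hstack([A,B]))
```

```text
[0.45022285 0.0064099  0.19552048] [2.53221494e+00 1.85851311e+00 1.93106652e-04] 1.266296353763755 [-0.18 -0.04  1.87 -0.    1.31  0.13] 15.25
bail 0.56 [262. 172.] [0.4626 0.0162 0.029 ]
slide_box 0.6 [317. 180.] [ 0.5229 -0.0132  0.029 ]
-25 [258.4 203.4]
0 [258.4 183.9]
25 [258.4 163.7]
```

View pics/w6.png

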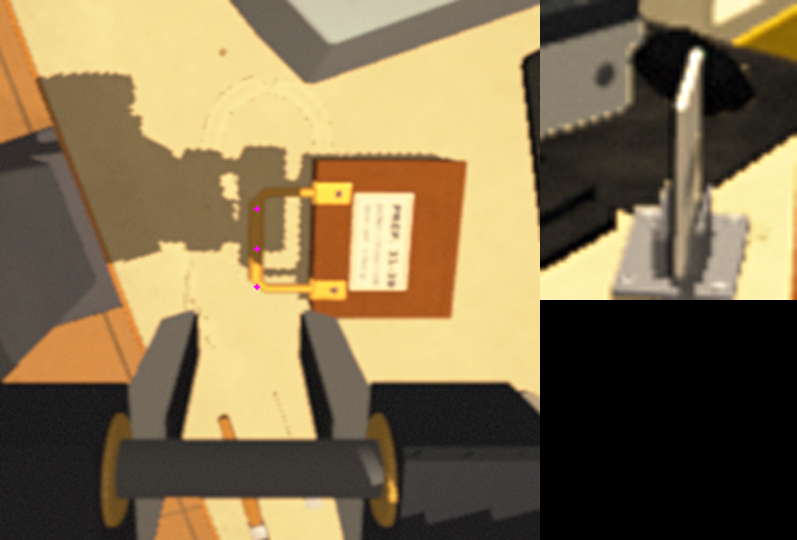

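Brass bail confirmed: the bar is at x≈256 between arms at y≈190 and 290, so mid 240, about 5 mm beyond my estimate along the bar. The inset shows the card standing home in the stand. Now down to the bar with a 28 mm opening.

Request:
{"api": "drive_tool", "payload": {"motion": "28 3.5 3.5 20 0 0 0;28 0 0 35 0 0 0;28 0 0 35 0 0 0;28 0 0 20 0 0 0;28 0 0 0 0 0 0"}}

```text
time_s: 15.95
ee_pos: [0.4512, 0.0097, 0.0824]
eef_rot: [-2.526, -1.859, 0.008]
force: [0.4, -0.1, -0.4]
width: 0.0278
gripper_force: 0.0
```

Run:
```python
from h import *
st=r.state();p=r.snapshot("wrist");c=cam(p,st)
print(st["ee_pos"],2*np.arctan2(st["eef_rot"][1],st["eef_rot"][0]),st["width"])
for b in r.masks_of(p,"bail")[:2]:
    m=b["mask"].astype(np.uint8);print(round(b["confidence"],2),np.round(b["centre"]),m.sum())
    P=np.argwhere(m)[:,::-1];print("cols",np.percentile(P[:,0],[0,1,50,99,100]),"rows",np.percentile(P[:,1],[0,1,50,99,100]))
    M=np.array([atz(c,u,.029) for u in P])-st["ee_pos"]; psi=2*np.arctan2(st["eef_rot"][1],st["eef_rot"][0])
    X=M@[np.cos(psi),np.sin(psi),0];Y=M@[np.sin(psi),-np.cos(psi),0]
    print("tool X range",np.percentile(X,[0,2,98,100])*1e3,"Y",np.percentile(Y,[0,2,10,50,98])*1e3)
print(proj(c,[.455,.0088,.029]))
```

```text
[0.45119556 0.00971022 0.08241139] -5.014094593075497 0.027812462414737612
0.7 [266. 191.] 1758
cols [255. 255. 273. 331. 332.] rows [170. 171. 191. 250. 250.]
tool X range [-33.41982163 -32.38162122  34.211873    35.80224946] Y [-1.19370934 -1.18545501  1.23208259 13.93396546 58.48473945]
0.21 [236. 335.] 143
cols [234. 234. 239. 245. 245.] rows [326. 326. 334. 342. 342.]
tool X range [-128.39641417 -128.38044113 -110.52383053 -110.5096714 ] Y [-20.75017632 -20.68979372 -19.71196442 -16.10069331 -10.58727027]
[261.1815264  212.60189283]
```

Request:
{"api": "drive_tool", "payload": {"motion": "28 1 2.5 15 0 0 0;28 0 0 20 0 0 0;28 0 0 12 0 0 0;28 0 0 0 0 0 0;28 0 0 0 0 0 0", "grip_force": 10}}

```text
time_s: 16.55
ee_pos: [0.4578, 0.0093, 0.0393]
eef_rot: [2.529, 1.863, 0.002]
force: [-0.8, -0.8, 0.5]
width: 0.0282
gripper_force: 0.0
```

Request:
{"api": "drive_tool", "payload": {"motion": "28 0 -2 7 0 0 0;28 0 0 0 0 0 0;0 0 0 0 0 0 0;0 0 0 0 0 0 0;0 0 0 0 0 0 0"}}

```text
time_s: 17.05
ee_pos: [0.4558, 0.0098, 0.0318]
eef_rot: [2.528, 1.862, 0.002]
force: [1.3, -0.9, -1.3]
width: 0.0097
gripper_force: 10.0
```

Request:
{"api": "drive_tool", "payload": {"motion": "0 0 0 0 0 0 0;0 0 0 0 0 0 0"}}

```text
time_s: 17.25
ee_pos: [0.4558, 0.0098, 0.0317]
eef_rot: [2.529, 1.863, 0.002]
force: [1.5, -0.1, -0.4]
width: 0.0094
gripper_force: 10.0
```

The bar is held (9.6 mm at 10 N). Now swing it up along the hinge arc.

Request:
{"api": "drive_tool", "payload": {"motion": "0 0.0 0.4 -6.5 0 0 0;0 0 0.6 -6.5 0 0 0;0 0 1 -6.5 0 0 0;0 0 1.4 -6.4 0 0 0;0 0 1.7 -6.3 0 0 0", "grip_force": 12}}

```text
time_s: 17.75
ee_pos: [0.461, 0.0081, 0.0646]
eef_rot: [2.528, 1.862, 0.002]
force: [5.9, -1.9, -3.5]
width: 0.0093
gripper_force: 12.0
```

Request:
{"api": "drive_tool", "payload": {"motion": "0 0 2 -6.3 0 0 0;0 0 2.3 -6.1 0 0 0;0 0 2.7 -6 0 0 0;0 0 3 -5.8 0 0 0;0 0 3.2 -5.7 0 0 0"}}

```text
time_s: 18.25
ee_pos: [0.4749, 0.0037, 0.0944]
eef_rot: [2.526, 1.861, 0.005]
force: [9.6, -3.2, -8.5]
width: 0.0096
gripper_force: 12.0
```

Request:
{"api": "drive_tool", "payload": {"motion": "0 0 4.5 -5 0 0 0;0 0 4.2 -5 0 0 0;0 0 4.2 -5 0 0 0;0 0 4.4 -4.9 0 0 0;0 0 4.7 -4.6 0 0 0"}}

```text
time_s: 18.75
ee_pos: [0.4928, -0.002, 0.1179]
eef_rot: [-2.528, -1.863, 0.003]
force: [3.0, -2.8, -4.1]
width: 0.0091
gripper_force: 12.0
```

Request:
{"api": "drive_tool", "payload": {"motion": "0 0 0 0 0 0 0"}}

```text
time_s: 18.85
ee_pos: [0.4935, -0.0022, 0.1186]
eef_rot: [-2.529, -1.863, 0.002]
force: [1.3, -1.4, -1.9]
width: 0.0095
gripper_force: 12.0
```

Request:
{"api": "drive_tool", "payload": {"motion": "0 0 4.7 -4.4 0 0 0;0 0 4.9 -4.2 0 0 0;0 0 5.1 -3.9 0 0 0;0 0 5.3 -3.7 0 0 0;0 0 5.5 -3.4 0 0 0"}}

```text
time_s: 19.35
ee_pos: [0.5178, -0.0098, 0.1382]
eef_rot: [-2.529, -1.863, 0.002]
force: [-1.9, -3.3, 1.0]
width: 0.0093
gripper_force: 12.0
```

Request:
{"api": "drive_tool", "payload": {"motion": "0 0 0 0 0 0 0;0 0 0 0 0 0 0;0 0 0 0 0 0 0"}}

```text
time_s: 19.65
ee_pos: [0.5177, -0.0097, 0.138]
eef_rot: [2.529, 1.863, -0.001]
force: [-3.7, -3.8, 4.7]
width: 0.0095
gripper_force: 12.0
```

Run:
```python
from h import *
s=r.snapshot("scene");c=cam(s);s0=np.load("scene.npy",allow_pickle=True).item()
print(r.state()["joint_vel"].round(4),r.state()["width"],r.state()["gripper_force"])
for b in r.masks_of(s,"card")[:2]:
    P=np.argwhere(b["mask"]);print(round(b["confidence"],2),np.round(b["centre"],1),"top px",P[P[:,0].argmin()][::-1],"bottom",P[P[:,0].argmax()][::-1])
ctr=np.array([.5715,-.336])
for y in(-.04,.04):
    for z in(.006,.111): print(y,z,proj(c,[ctr[0]-.47*y,ctr[1]+.883*y,z]).round(1))
# face brightness: robot-side vs before
for n,q in(("before",s0),("now",s)):print(n,q["img"][150:180:6,244:250].mean(2).round())
```

```text
[ 0.0007 -0.0004  0.0031  0.0019  0.0007 -0.0009] 0.00973774771873636 12.003949731588364
0.91 [286.4 180.6] top px [271 158] bottom [297 207]
0.87 [241.  162.9] top px [244 140] bottom [240 187]
-0.04 0.006 [244.7 174.3]
-0.04 0.111 [245.2 136.4]
0.04 0.006 [240.9 189.8]
0.04 0.111 [241.3 150. ]
before [[ 15.  15.  11.  13.   4.   3.]
 [ 12.  13.  20.  32.  38.  38.]
 [ 12.  14.  19.  38.  46.  46.]
 [ 14.  15.  19.  33.  51. 113.]
 [ 13.  16.  50.  86. 127. 106.]]
now [[160. 139. 136.  81.  14.   4.]
 [139. 139. 153.  97.  43.  37.]
 [138. 104. 103.  75.  47.  45.]
 [100. 116. 153. 101.  53. 110.]
 [136. 137. 101. 117. 136. 108.]]
```

```bash
python3 -c "
from rig import r
print(r.close_job())"
```

```text
the job is handed in; nothing more can be done
None
```

The card is turned, set back in its slot with the white face to the robot's side and let go, and the lid is held still by its pull at about 60 degrees by my measurement; the job is handed in, but no verdict came back.

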